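# Close a quick-clamp pipe joint on the counter stand

### The arm

A 6-joint arm with a two-finger parallel gripper is mounted at the origin on a cart in front of the work surface, level with it; the furniture and walls round the work are solid. World frame = base frame: x ahead of the robot, y to its left, z up, the work surface at z = 0. Lengths are in m, angles in rad, forces in N, time in s.
With the tool pointing down it reaches from about 0.275 to 0.75 m from the base axis. Payload 10.2 kg.
Tool frame: the origin (TCP) lies midway between the tips of the shut fingers; the grasp point (between the pads) lies 19 mm behind it (env.hold_point_z is the distance from the TCP to the grasp point, in m); z points along the fingers, y is the line along which they close (so a half turn about z gives the same grasp; the last joint's range is limited). The gripper opens to 85 mm and grips with 20 to 120 N. Pads are 22 mm wide; open, the fingers measure 114 mm over their backs; the gripper's body (76 mm by 85 mm) begins 54 mm behind the grasp point. The pads swing forward as they close: fully open they stand 13 mm farther back than shut.
Start: joints at [0.99, 0.313, 1.498, -0, 1.331, -0.223], TCP at [0.184, 0.492, 0.231] pointing down, gripper open.
Joint ranges: [-2.94, 2.94], [-0.97, 2.17], [0.19, 2.56], [-1.23, 4.37], [0.02, 3.11], [-2.88, 2.88]. Speed limits (rad/s): [2.39, 2.39, 3.01, 3.14, 3.14, 3.14].

### API

Orientations are given as a unit quaternion [x, y, z, w].
In Python, from bench import env, kinematics, monitor, eyes, job gives the robot as it stands. The module is installed in compiled form; this text tells all that it offers. Calls block until the motion is done:
- env.reach(position, orientation): joint-space move of the TCP to a pose.
- env.movel(position, velocity=0.15, frame=None, guard=None): straight line of the TCP; frame=None keeps the orientation; velocity is the mean speed in m/s. With guard (N) it stops when the force on the tool has changed by that much, and returns True; else False.
- env.set_joints(angles): joint-space move.
- env.release() and env.close_gripper(effort=None): open the fingers fully, or close them until they stop; effort is the grip in N (None keeps the last).
- env.hold(seconds).
- kinematics.ik(position, orientation): joint angles nearest the present ones, or None.
- monitor.sense(): the state.
- eyes.grab_frame(name): name is "scene" or "top"; returns a dict with "frame" (480x640x3 uint8, red, green, blue), "mtx" (3x3 intrinsics, pixels), "k1" (the pictures are not rectified: a ray, as slopes to the right and down, at radius r is drawn at 1 + k1 r^2 times it, then the intrinsics apply), "view" (4x4, takes a point from world to camera coordinates). Camera axes: x right, y down, z forward; pixel columns grow to the right and rows downward; lengths in m; the calibration is good to about 2 mm. A picture is of the moment at which its call begins. There is no depth.
A pose or a line that the arm cannot do raises env.MotionError and nothing moves.
- job.hand_in(): hands the job in; it is judged then, once.
The state is a dict: "clock": time; "joints": joint angles; "qvel": joint speeds; "joint_efforts": joint torques, N m; "position": TCP position; "ee_rot": TCP orientation; "contact_force": force on the tool from outside, world axes, zero at the start; "ft_torque": the same for the moment, N m; "finger_gap": opening from 0.0 (shut) to 1.0 (fully open); "gripper_force": force on a finger pad.
Only numpy, scipy, OpenCV 4.12 (cv2) and the standard library are available. Lean on these libraries where they do the work, as an engineer would, in place of code of your own. Each camera call takes 0.05 s, during which the arm holds its last target. There are 200 camera calls.

### The job

Lay the loose flanged spool in the V rests of the sloping stand and push it down until its flange is flat against the fixed flange. Then swing the clamp ring over both flanges until it is fully shut, and swing the latch bolt upright into the ring's slot so that it holds. Leave the other things on the counter where they are.

Things in the scene. Friction and masses are not known exactly. Their poses are not given: they have to be found in the camera images.
- spool: Loose steel spool piece: a round pipe 34 mm across and 120 mm long with an equal round flange (60 mm across, 8 mm thick) at each end; both ends are alike. At the start it lies on its flanges on the counter, to the right or left of the stand. Origin at its middle, on its axis; x along its axis. 0.25 to 0.5 kg; it can roll.
- head: Clamp joint on the fixed stand (base plate 220 x 150 mm). x = pipe axis, climbing at 30 degrees from level, away from the robot; y level, to the left; z square to the slope, upward. Origin: centre of the upper face of the fixed pipe's flange (60 mm across, 8 mm thick, at x -8 to 0 mm), about 140 mm above the counter.
- seat (a point): Where the spool's middle belongs (head x 60, y 0, z 0 mm), its axis on head x, its end at x = 0. Two V rests at x 20 to 40 and 88 to 104 mm carry its 34 mm pipe on this axis; between them both sides are free for fingers. Let down a few mm uphill, it can be slid down the rests against the fixed flange; friction may hold it short. Bed plate 45 mm below the axis.
- lower_jaw (a point): Lowest inner point of the fixed lower half of the clamp: half round, 32 mm inner and 38 mm outer radius about the pipe axis, head x -13 to 13 mm, without cheeks, so a flange may lie in it up to 5 mm short of home.
- clamp_ring (a joint): Upper clamp half, steel, 76 mm across outside, 27 mm wide (head x -13.5 to 13.5). 0 = shut over the flanges (top at head z 38 mm), growing as it swings up and over to the left (rad, to 2.3); starts wide open at 1.7 to 2.1. Mass 0.15 kg; hinge friction 0.14 N m, so it stays where it is left.
- ring_hinge (a point): Hinge line of the ring: parallel to the pipe axis, on the left (head y 42, z 0 mm). The ring's groove is 20 mm wide (head x -10 to 10) between cheeks reaching in to 23.5 mm radius: it shuts over both flanges (16 mm together) only if the spool's flange is within 2 mm of the fixed one; else a cheek lands on its rim.
- ring_lug (a point): Top of the fork lug at the ring's free end, 94 mm from its hinge (shut: head y -52, z 10 mm). The lug is 22 mm wide along the pipe axis with a 10 mm slot for the latch bolt.
- latch_bolt (a joint): Swing bolt of the latch, a rod on the right of the joint. 0 = upright along head z, standing in the slot of the shut ring's lug (latched), growing as it swings out and down to the right (rad, to 1.95); starts out at 1.15 to 1.75. Friction 0.1 N m: it stays where it is left.
- latch_pivot (a point): Pivot line of the bolt: parallel to the pipe axis (head y -50, z -22 mm). The bolt's collar, 20 mm across, 36 to 46 mm from here, passes over the shut lug with 4 mm to spare and then holds it down; if the ring stands more than about 0.04 rad open the collar strikes the lug and the bolt cannot come upright.
- latch_grip (a point): Middle of the bolt's 10 mm round handle, on its axis, 72 mm from its pivot (the handle runs from 46 to 90 mm). Gripped by its sides (fingers closing along the pipe axis), it turns and creeps between the fingers as it is swung, so the last of the way is better pushed.
- carton_white: Bystander: white carton, 71 x 57 x 63 mm. Origin at the centre of its underside.
- tee_bronze: Bystander: pipe tee, 62 x 84 x 39 mm. Origin at the centre of its underside.
- big_nipple: Bystander: threaded hexagon nipple, 65 mm high. Origin at the centre of its underside.
- elbow: Bystander: pipe elbow, 34 x 59 x 59 mm. Origin at the centre of its underside.
- carton: Bystander: brown carton, 81 x 63 x 51 mm. Origin at the centre of its underside.
- calculator: Bystander: calculator lying flat, 138 x 78 x 20 mm. Origin at the centre of its underside.
- ball_valve: Bystander: ball valve standing on end with its lever up, 132 mm high. Origin at the centre of its underside.

How it is judged:
By the outcome, as a careful person would: the job done as asked, in the order asked, and still so for the second after the job is handed in, with the robot touching nothing.
It also fails if it takes over 72 s, if anything falls off the work surface, if the arm or the gripper's body presses on something with over 40 N, if the wrist force passes 120 N, or if a joint passes its speed limit or range.

## Working session

There is one attempt and no reset: what is moved stays moved. The work goes in short steps, each a Python script; the robot and the scene stay as the last script left them, time stands still between calls to the robot, and variables do not carry over. Pictures are saved under pics/ and viewed, at most 10 in all, crops included, and the job is handed in when it is done.

```bash
mkdir -p pics; python3 - <<'E'
from bench import env, kinematics, monitor, eyes, job
import cv2,pickle
d={}
for n in("scene","top"):
    f=eyes.grab_frame(n); d[n]=f
    cv2.imwrite(f"pics/{n}0.png",f["frame"][:,:,::-1])
    print(n,f["mtx"],f["k1"],f["view"])
pickle.dump(d,open("f0.pkl","wb"))
s=monitor.sense();print(s["clock"],s["position"],s["ee_rot"],env.hold_point_z)
E
```

```text
scene [[594.46710902   0.         322.1753496 ]
 [  0.         594.46710902 243.56611693]
 [  0.           0.           1.        ]] -0.0410153213736923 [[ 0.48831855 -0.87265028 -0.00514634 -0.23272429]
 [-0.4060525  -0.2219914  -0.88647684  0.34494076]
 [ 0.77244182  0.43497277 -0.46274435  1.00583475]
 [ 0.          0.          0.          1.        ]]
top [[467.90629944   0.         318.19759837]
 [  0.         467.90629944 237.80692457]
 [  0.           0.           1.        ]] -0.005957780731531436 [[ 0.02080043 -0.99968122  0.01431052  0.02499047]
 [-0.98070824 -0.02318418 -0.19409753  0.56874837]
 [ 0.19436743 -0.00999713 -0.98087785  1.18637191]
 [ 0.          0.          0.          1.        ]]
0.1 [0.18374631 0.49155015 0.2307976 ] [ 1.77956222e-01  9.84038237e-01 -5.26424760e-04 -2.34446656e-04] 0.0187
```

View pics/scene0.png

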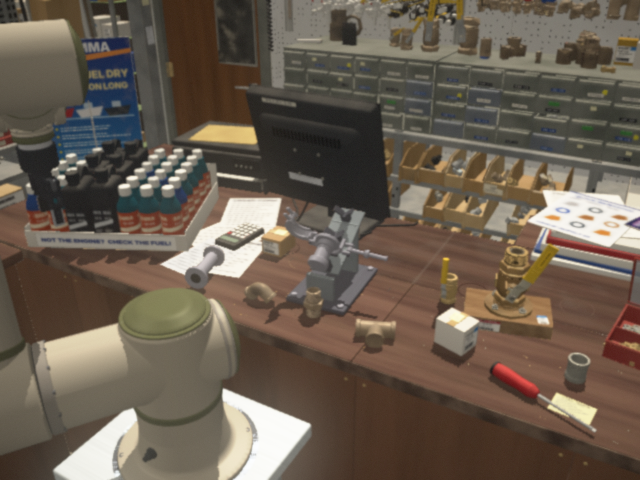

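View pics/top0.png

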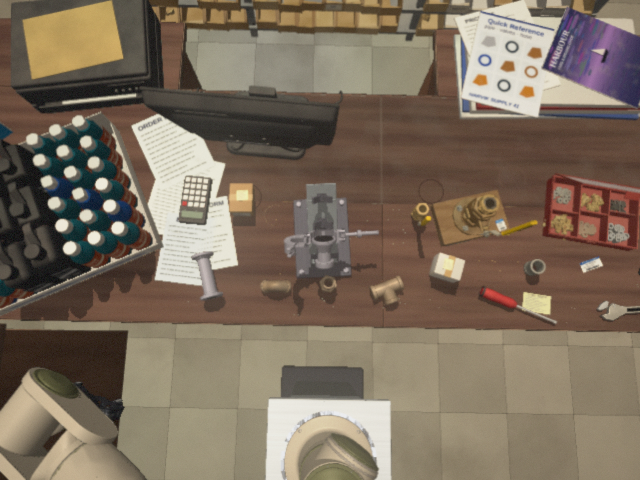

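The scene shows the spool left of the stand (top view about 205,278) and the stand near (322,235). The ring is open to the left, near (293,243), and the bolt is out to the right, ending near (377,233). The monitor stands behind. I'll enlarge both views.

```bash
python3 - <<'E'
import cv2,pickle
d=pickle.load(open("f0.pkl","rb"))
for n,(x,y,w,h) in {"top":(180,165,200,145),"scene":(180,195,215,125)}.items():
    k=800//w if False else 4
    c=cv2.resize(d[n]["frame"][y:y+h,x:x+w,::-1],None,fx=3.7,fy=3.7,interpolation=cv2.INTER_CUBIC)
    for i in range(x-x%20+20,x+w,20): cv2.putText(c,str(i),(int((i-x)*3.7),8),0,.35,(0,255,255)); cv2.line(c,(int((i-x+.5)*3.7),10),(int((i-x+.5)*3.7),16),(0,255,255))
    for j in range(y-y%20+20,y+h,20): cv2.putText(c,str(j),(0,int((j-y)*3.7)),0,.35,(0,255,255)); cv2.line(c,(25,int((j-y+.5)*3.7)),(32,int((j-y+.5)*3.7)),(0,255,255))
    cv2.imwrite(f"pics/{n}0c.png",c); print(c.shape)
E
```

```text
(536, 740, 3)
(462, 796, 3)
```

View pics/top0c.png

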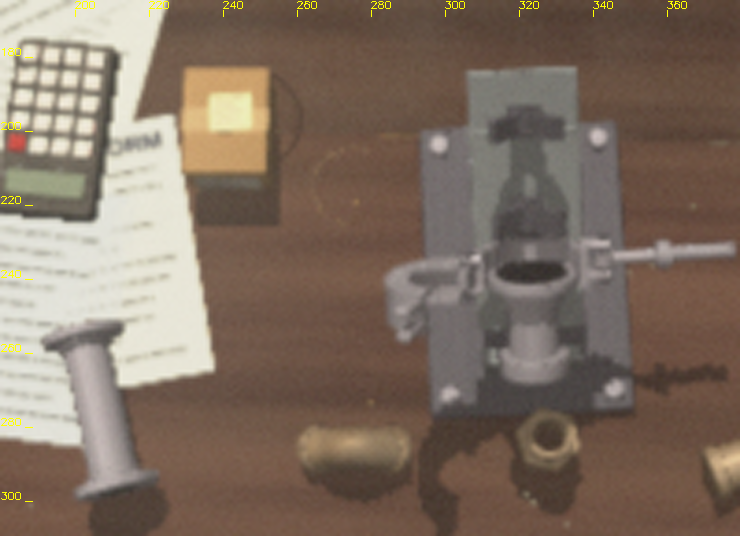

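View pics/scene0c.png

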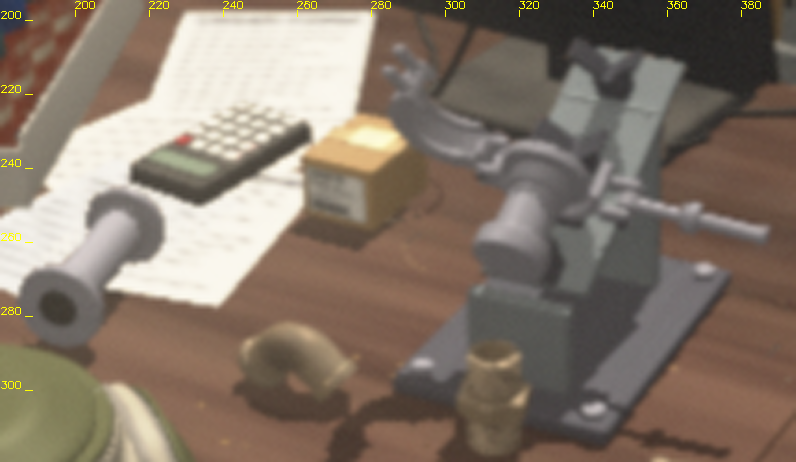

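The top crop shows these pixels:
- Spool flange centres at (84,333) and (116,484).
- Plate corners at (421,130), (614,122), (634,411) and (433,415).
- Bolt collar at (664,253), tip at (735,249).

In the scene crop the collar is at (691,214), the tip at (767,234) and the ring lug at about (396,65). Next I'll fit the head pose and overlay it on both crops.

```bash
cat > h.py <<'E'
import numpy as np,cv2,pickle
from scipy.optimize import least_squares
from scipy.spatial.transform import Rotation as Ro
CR={"top":(180,165),"scene":(180,195)}
def unc(n,c): return np.array(c,float)/3.7-.36+np.array(CR[n])
def proj(f,P):
    c=np.atleast_2d(P)@f["view"][:3,:3].T+f["view"][:3,3]
    s=c[:,:2]/c[:,2:]; s=s*(1+f["k1"]*(s**2).sum(1,keepdims=True))
    return s*f["mtx"][0,0]+f["mtx"][:2,2]
def plane(f,px,z):
    g=lambda p: (proj(f,[p[0],p[1],z])[0]-px)
    return np.r_[least_squares(g,[.5,0]).x,z]
def headR(a): # columns head x,y,z
    c,s=np.cos(a),np.sin(a); k=np.pi/6
    return np.array([[c*np.cos(k),-s,-c*np.sin(k)],[s*np.cos(k),c,-s*np.sin(k)],[np.sin(k),0,np.cos(k)]])
def bolt(t,r,x=0): return np.array([x,-.05-r*np.sin(t),-.022+r*np.cos(t)])
def lug(p,x=0):
    a=p+np.arctan2(10,94); r=np.hypot(.094,.010)
    return np.array([x,.042-r*np.cos(a),r*np.sin(a)])
E
cat > fit.py <<'E'
from h import *
d=pickle.load(open("f0.pkl","rb"))
T,S=d["top"],d["scene"]
a,b=[plane(T,unc("top",c),.03) for c in((84,333),(116,484))]
print("spool",a,b,np.linalg.norm(a-b),(a+b)/2,np.arctan2(*(a-b)[1::-1]))
for c in ((106,328-0),(62,310)): pass
a2,b2=[plane(S,unc("scene",c),.03) for c in((125,230),(60,307))]
print("spool scene",a2,b2,np.linalg.norm(a2-b2))
C=np.array([plane(T,unc("top",c),.01) for c in((421,130),(614,122),(634,411),(433,415))])
print("plate",C.mean(0),np.linalg.norm(C[0]-C[1]),np.linalg.norm(C[1]-C[2]))
v=(C[0]+C[1]-C[2]-C[3]);yp=np.arctan2(v[1],v[0]);print("yaw",yp)
def model(p):
    o,R=p[:3],headR(p[3]); W=lambda h:o+R@h
    return [("top",(735,249),W(bolt(p[4],.09)),1),("top",(664,253),W(bolt(p[4],.041)),1),
     ("scene",(767,234),W(bolt(p[4],.09)),1),("scene",(691,214),W(bolt(p[4],.041)),1),
     ("scene",(396,65),W(lug(p[5])),.4),("top",(404,325),W(lug(p[5])),.3)]
def res(p):
    r=[(proj(d[n],P)[0]-unc(n,c))*w for n,c,P,w in model(p)]
    o=p[:3]; nrm=np.array([-np.sin(yp),np.cos(yp)])
    return np.r_[np.concatenate(r),(p[3]-yp)/.01,nrm@(o[:2]-C.mean(0)[:2])/.003,(p[2]-.14)/.004]
q=least_squares(res,[.5,0,.14,yp,1.4,1.9]); p=q.x
print(p,np.round(q.fun,1)); np.save("head.npy",p)
o,R=p[:3],headR(p[3])
print("head in plate",(o-C.mean(0))[:2])
th=np.linspace(0,2*np.pi,40)
for n in("top","scene"):
    im=cv2.imread(f"pics/{n}0c.png")
    def pl(H,col,raw=False):
        P=np.array(H) if raw else np.array(H)@R.T+o
        cv2.polylines(im,[np.int32((proj(d[n],P)+.36-CR[n])*3.7)],False,col,1)
    for x,r in((0,.03),(-.008,.03),(0,.017)): pl([[x,r*np.cos(t),r*np.sin(t)] for t in th],(0,255,0))
    pl([[-.1,0,0],[.12,0,0]],(0,255,255))
    pl([[x,r*y,z] for x,r,z in((.02,.017,0),)for y in(-1,1)],(255,0,255));pl([[.104,.017,0],[.104,-.017,0]],(255,0,255))
    pl([bolt(p[4],0),bolt(p[4],.09)],(0,0,255)); pl([[0,.042,0],lug(p[5]),lug(p[5],.011),lug(p[5],-.011)],(255,0,0))
    m=(a+b)/2; ax=(a-b)/np.linalg.norm(a-b); e=np.cross(ax,[0,0,1])
    for k in(-.06,-.052,.052,.06): pl([m+k*ax+.03*(np.cos(t)*e+np.sin(t)*np.array([0,0,1])) for t in th],(0,255,0),True)
    cv2.imwrite(f"pics/{n}1c.png",im)
    if n=="top": A=im
B=im[:, :740]; cv2.imwrite("pics/fit.png",cv2.resize(np.vstack([A[150:],B[:,:]]),None,fx=.7,fy=.7) if False else np.vstack([A[230:430],B[20:340]]))
E
python3 fit.py
```

```text
spool [0.51975797 0.34707522 0.03      ] [0.41146295 0.31686977 0.03      ] 0.11242855283775569 [0.46561046 0.3319725  0.03      ] 0.27200528225299747
spool scene [0.51239448 0.34246408 0.03      ] [0.40831707 0.31391647 0.03      ] 0.10792160420344617
plate [0.58001084 0.02765923 0.01      ] 0.14624302404610454 0.22003134489833084
yaw 0.07393990056042758
[0.5513277  0.02514833 0.14059089 0.0745385  1.612735   1.92330379] [ 0.  -0.1  0.   0.  -0.2 -0.2  0.   0.4 -0.1 -0.3  0.  -0.3  0.1 -0.1
  0.1]
head in plate [-0.02868314 -0.0025109 ]
```

View pics/fit.png

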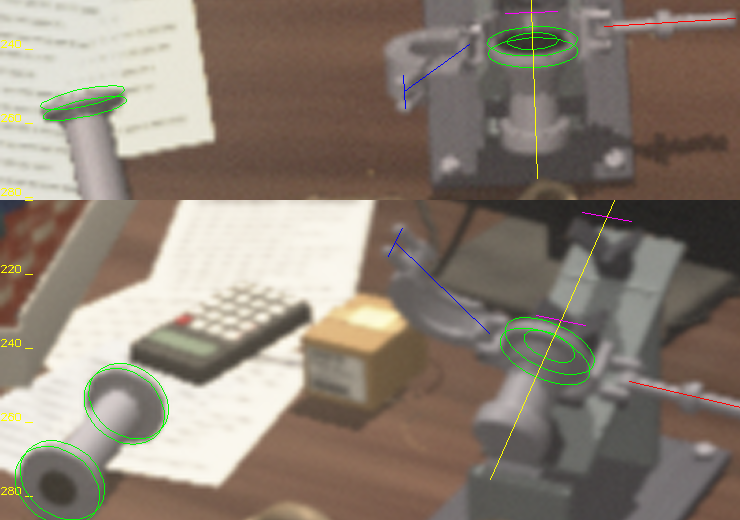

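The overlay matches the head to within a pixel, and the spool to about 2 mm. Next I'll check that the whole sequence is reachable, then grasp the spool.

```bash
cat >> h.py <<'E'
try:
    p=np.load("head.npy"); O,RH=p[:3],headR(p[3])
except Exception: pass
G=.0187
def W(h): return O+RH@np.array(h,float)
def H(w): return RH.T@(np.array(w)-O)
Z=RH[:,2] if 'RH' in globals() else None
QP=Ro.from_matrix(np.c_[-RH[:,0],RH[:,1],-RH[:,2]]).as_quat()   # tool x=-hx, y=hy
QB=Ro.from_matrix(np.c_[RH[:,1],RH[:,0],-RH[:,2]]).as_quat()    # tool x=hy, y=hx
QB2=Ro.from_matrix(np.c_[-RH[:,1],-RH[:,0],-RH[:,2]]).as_quat()
def st(m,tag=""):
    s=m.sense(); print(tag,"t%.2f"%s["clock"],"head",np.round(H(s["position"])*1e3,1),"Fh",np.round(RH.T@s["contact_force"],1),"gap %.3f gf %.0f"%(s["finger_gap"],s["gripper_force"])); return s
E
python3 - <<'E'
from h import *
from bench import env, kinematics, monitor
c=np.array([.464,.331,0]); yw=.272
ax=np.array([np.cos(yw),np.sin(yw),0]); 
QS=Ro.from_matrix(np.c_[-ax,np.cross([0,0,-1],-ax),[0,0,-1]]).as_quat()
for n,P,q in [("sp",c+[0,0,.12],QS),("sp0",c+[0,0,.007],QS),("seat",W([.066,0,-G]),QP),("seatup",W([.066,0,.08]),QP),
  ("push",W([.15,0,.02]),QP),("ringL",W([0,.13,.12]),QP),("ringL0",W([0,.12,.065]),QP),("ringdn",W([0,-.05,.01]),QP)]+[(k,W(h),q) for k,q in(("B",QB),("B2",QB2)) for h in([0,-.122,-.044],[0,-.122,.05],[0,-.06,.03])]:
    print(n,np.round(P,3),kinematics.ik(P,q) if kinematics.ik(P,q) is None else np.round(kinematics.ik(P,q),2))
env.reach(c+[0,0,.12],QS); env.movel(c+[0,0,.007],.12,guard=15); st(monitor,"down")
env.close_gripper(50); st(monitor,"closed")
env.movel(c+[0,0,.2],.25); st(monitor,"up")
E
```

```text
sp [0.464 0.331 0.12 ] [ 0.41  0.52  1.5  -0.    1.12 -1.43]
sp0 [0.464 0.331 0.007] [ 0.41  0.68  1.58 -0.    0.89 -1.43]
seat [0.618 0.03  0.157] [-0.2   0.36  1.74  0.26  0.55 -2.03]
seatup [0.568 0.026 0.243] [-0.23  0.15  1.77  0.22  0.73 -2.  ]
push [0.671 0.034 0.233] [-0.17  0.38  1.49  0.18  0.77 -1.91]
ringL [0.482 0.15  0.245] [ 0.07  0.01  1.92  0.    0.69 -1.58]
ringL0 [0.51  0.142 0.197] [ 0.04  0.12  1.93  0.03  0.57 -1.62]
ringdn [ 0.55  -0.025  0.149] [-0.36  0.24  1.94  0.43  0.53 -2.33]
B [ 0.582 -0.095  0.102] [-0.48  0.4   1.86  0.58  0.5  -1.01]
B [ 0.535 -0.098  0.184] [-0.54  0.18  1.9   0.48  0.68 -0.93]
B [ 0.541 -0.036  0.167] [-0.39  0.19  1.94  0.43  0.58 -0.78]
B2 [ 0.582 -0.095  0.102] [-0.48  0.4   1.86  0.58  0.5   2.13]
B2 [ 0.535 -0.098  0.184] [-0.54  0.18  1.9   0.48  0.68  2.21]
B2 [ 0.541 -0.036  0.167] [-0.39  0.19  1.94  0.43  0.58  2.37]
down t2.48 head [-121.7  311.7  -83.1] Fh [ 0.3 -0.4  0.3] gap 0.997 gf 0
closed t3.02 head [-122.1  311.6  -83.3] Fh [ 1.2 -0.3  4.3] gap 0.384 gf 49
up t3.94 head [-27.6 311.2  82.4] Fh [-2.  -0.9 -3.5] gap 0.382 gf 50
```

```bash
python3 - <<'E'
from h import *
from bench import env, kinematics, monitor,eyes
A=.023
env.reach(W([.07,0,.09-A]),QP); s=st(monitor,"above")
th=np.linspace(0,2*np.pi,40); out=[]
for n,(x,y) in {"top":(270,150),"scene":(260,130)}.items():
    f=eyes.grab_frame(n); im=cv2.resize(f["frame"][y:y+130,x:x+100,::-1],None,fx=4,fy=4,interpolation=cv2.INTER_CUBIC)
    h0=H(s["position"])+[0,0,A]
    for k in(-.06,.06):
        P=np.array([W(h0+[k,.03*np.cos(t),.03*np.sin(t)]) for t in th])
        cv2.polylines(im,[np.int32((proj(f,P)+.5-[x,y])*4)],True,(0,255,0),1)
    out.append(im)
    pickle.dump(f,open(f"f1{n}.pkl","wb"))
cv2.imwrite("pics/held.png",np.hstack(out))
E
```

```text
above t5.17 head [69.8  0.8 66.7] Fh [-1.4  0.  -1.6] gap 0.384 gf 52
```

View pics/held.png

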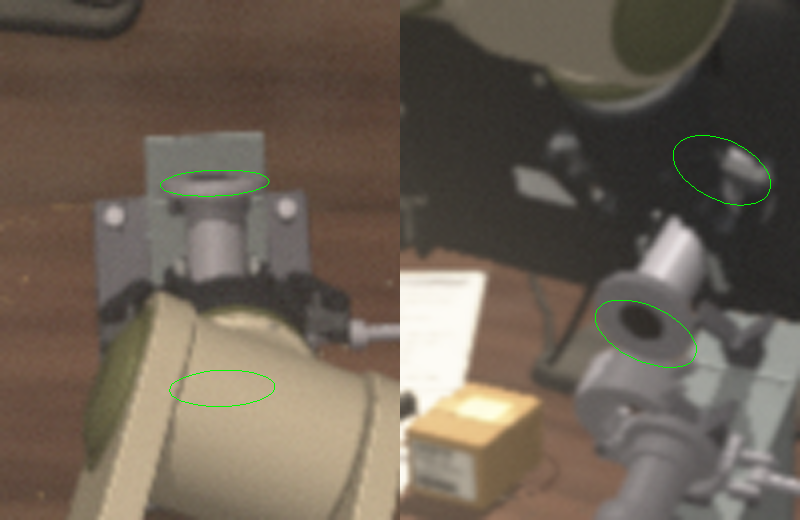

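The held spool's lower flange looks rounder in the scene view than predicted, so it may have pitched in the pads. I'll check with an enlarged, brightened crop.

```bash
python3 - <<'E'
from h import *
f=pickle.load(open("f1scene.pkl","rb")); x,y=400,155; k=8
im=f["frame"][y:y+70,x:x+50,::-1]/255.; im=np.uint8(255*im**.5)
im=cv2.resize(im,None,fx=k,fy=k,interpolation=cv2.INTER_CUBIC); o2=im.copy()
h0=np.array([.0698,.0008,.0897]); th=np.linspace(0,2*np.pi,40)
for dp,col in((0,(0,255,0)),(.25,(0,255,255)),(.5,(0,0,255))):
    c,s=np.cos(dp),np.sin(dp); Ry=np.array([[c,0,s],[0,1,0],[-s,0,c]]) # +: nose (uphill end) down
    for q,r in((-.06,.03),(-.052,.03),(.06,.03),(.052,.03)):
        P=np.array([W(h0+Ry@[q,r*np.cos(t),r*np.sin(t)]) for t in th])
        cv2.polylines(o2,[np.int32((proj(f,P)+.5-[x,y])*k)],True,col,1)
cv2.imwrite("pics/pitch.png",np.hstack([im,o2]))
E
```

```text
(no output)
```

View pics/pitch.png

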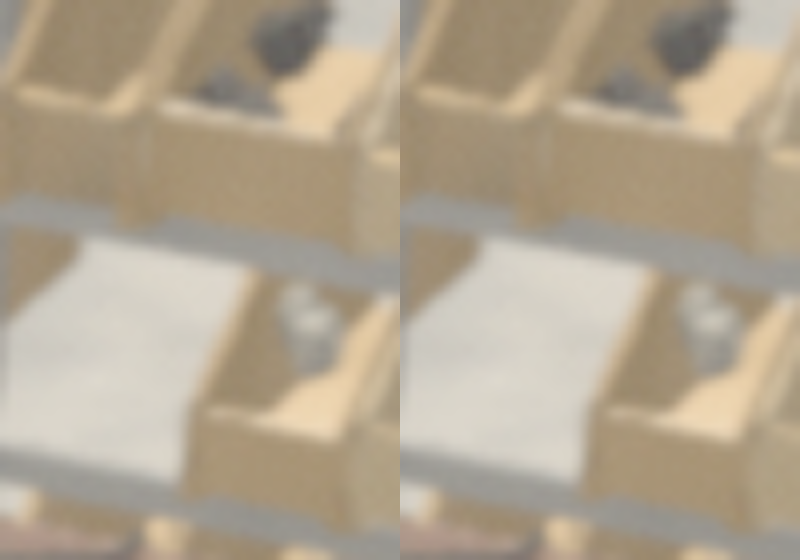

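I cropped the wrong area; the flange is at about (321,210) in the scene.

```bash
python3 - <<'E'
from h import *
f=pickle.load(open("f1scene.pkl","rb")); x,y=302,158; k=8
im=f["frame"][y:y+70,x:x+50,::-1]/255.; im=np.uint8(255*im**.5)
im=cv2.resize(im,None,fx=k,fy=k,interpolation=cv2.INTER_CUBIC); o2=im.copy()
h0=np.array([.0698,.0008,.0897]); th=np.linspace(0,2*np.pi,40)
for dp,col in((0,(0,255,0)),(.25,(0,255,255)),(.5,(0,0,255))):
    c,s=np.cos(dp),np.sin(dp); Ry=np.array([[c,0,s],[0,1,0],[-s,0,c]]) # +: nose (uphill end) down
    for q,r in((-.06,.03),(.06,.03),(-.06,.013)):
        P=np.array([W(h0+Ry@[q,r*np.cos(t),r*np.sin(t)]) for t in th])
        cv2.polylines(o2,[np.int32((proj(f,P)+.5-[x,y])*k)],True,col,1)
cv2.imwrite("pics/pitch2.png",np.hstack([im,o2]))
E
```

```text
(no output)
```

View pics/pitch2.png

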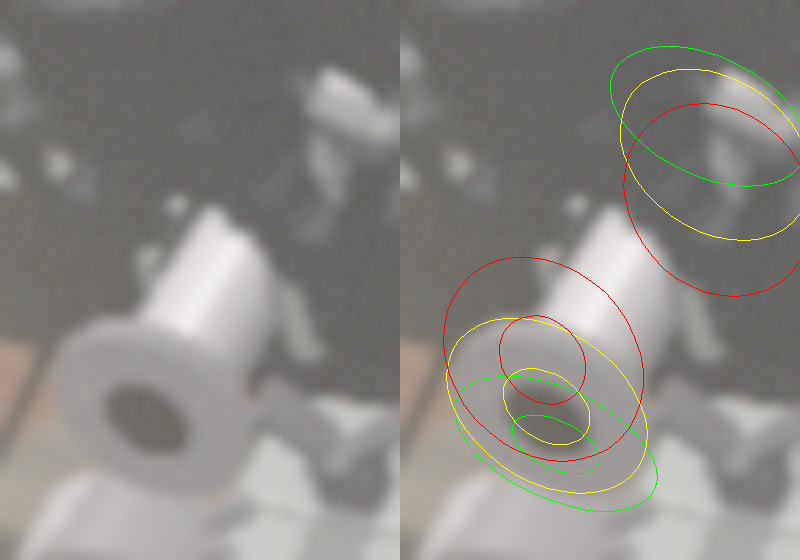

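The spool's uphill end has sagged about 0.2 rad in the pads, while its position along the axis is right. I'll pitch the tool by 0.2 to compensate, then lower it.

```bash
python3 - <<'E'
from h import *
from bench import env, kinematics, monitor,eyes
A=.023; dp=.2
Rt=RH@Ro.from_euler('y',-dp).as_matrix()@RH.T
Q=(Ro.from_matrix(Rt)*Ro.from_quat(QP)).as_quat(); tz=Ro.from_quat(Q).as_matrix()[:,2]
T=lambda h: W(h)+A*tz
np.save("Q.npy",Q)
env.reach(T([.067,0,.06]),Q); s=st(monitor,"a")
env.movel(T([.067,0,.012]),.1,guard=12); 
print(env.movel(T([.067,0,-.006]),.02,guard=10)); s=st(monitor,"down"); print("spool",H(s["position"]-A*tz)*1e3)
E
```

```text
a t5.67 head [71.2  0.7 37.3] Fh [-2.2 -0.2  0.9] gap 0.382 gf 64
True
down t6.46 head [73.5 -1.  33.4] Fh [-0.6 -4.   8.5] gap 0.386 gf 66
spool [68.91892495 -1.02381799 55.99044706]
```

```bash
python3 - <<'E'
from h import *
from bench import env, kinematics, monitor,eyes
env.hold(.2); st(monitor,"now")
f=eyes.grab_frame("scene"); g=eyes.grab_frame("top")
a=cv2.resize(f["frame"][150:290,265:365,::-1],None,fx=4,fy=4,interpolation=cv2.INTER_CUBIC)
b=cv2.resize(g["frame"][165:305,270:370,::-1],None,fx=4,fy=4,interpolation=cv2.INTER_CUBIC)
cv2.imwrite("pics/stop.png",np.uint8(255*(np.hstack([a,b])/255.)**.6))
E
```

```text
now t6.66 head [73.5 -1.1 33.5] Fh [-0.9 -4.8  8. ] gap 0.386 gf 66
```

View pics/stop.png

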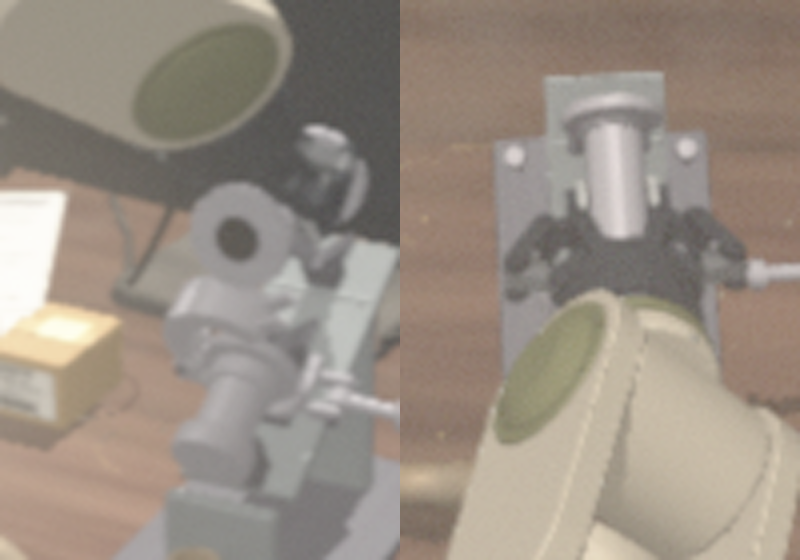

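```bash
python3 - <<'E'
from h import *
d=pickle.load(open("f0.pkl","rb"));f=d["scene"]
for phi in np.arange(.3,2.0,.2):
    def rp(r,ang,x):
        v=np.array([-.042+r*np.cos(ang),r*np.sin(ang)])  # ring frame rel hinge, shut
        c,s=np.cos(phi),np.sin(phi) # rotate -y->+z : clockwise
        return W([x,.042+c*v[0]+s*v[1],-s*v[0]+c*v[1]])
    cr=lambda P:np.int32((proj(f,P)[0]+.5-[265,150])*4)
    print("%.1f"%phi,"lug",cr(W(lug(phi,-.011))),cr(W(lug(phi,.011))),"arc lo/hi", [ (*cr(rp(.038,a,-.0135)),*cr(rp(.038,a,.0135))) for a in(.5,1.2,1.9,2.6)])
E
```

```text
0.3 lug [306 353] [320 322] arc lo/hi [(np.int32(177), np.int32(347), np.int32(194), np.int32(309)), (np.int32(189), np.int32(329), np.int32(207), np.int32(291)), (np.int32(226), np.int32(329), np.int32(243), np.int32(290)), (np.int32(268), np.int32(346), np.int32(285), np.int32(308))]
0.5 lug [286 333] [299 302] arc lo/hi [(np.int32(170), np.int32(345), np.int32(188), np.int32(308)), (np.int32(174), np.int32(324), np.int32(192), np.int32(286)), (np.int32(205), np.int32(318), np.int32(223), np.int32(279)), (np.int32(249), np.int32(331), np.int32(266), np.int32(292))]
0.7 lug [260 314] [274 283] arc lo/hi [(np.int32(164), np.int32(344), np.int32(182), np.int32(307)), (np.int32(160), np.int32(320), np.int32(178), np.int32(282)), (np.int32(184), np.int32(309), np.int32(202), np.int32(271)), (np.int32(226), np.int32(317), np.int32(243), np.int32(278))]
0.9 lug [231 297] [245 266] arc lo/hi [(np.int32(159), np.int32(345), np.int32(177), np.int32(308)), (np.int32(146), np.int32(318), np.int32(164), np.int32(281)), (np.int32(162), np.int32(302), np.int32(180), np.int32(264)), (np.int32(201)
[... 779 characters left out ...]
87)), (np.int32(107), np.int32(299), np.int32(125), np.int32(261)), (np.int32(126), np.int32(284), np.int32(144), np.int32(247))]
1.7 lug [108 261] [123 230] arc lo/hi [(np.int32(148), np.int32(353), np.int32(166), np.int32(316)), (np.int32(111), np.int32(330), np.int32(129), np.int32(293)), (np.int32(93), np.int32(303), np.int32(112), np.int32(266)), (np.int32(105), np.int32(284), np.int32(123), np.int32(247))]
1.9 lug [ 83 262] [ 98 232] arc lo/hi [(np.int32(149), np.int32(356), np.int32(166), np.int32(320)), (np.int32(109), np.int32(337), np.int32(126), np.int32(300)), (np.int32(84), np.int32(310), np.int32(102), np.int32(273)), (np.int32(87), np.int32(288), np.int32(105), np.int32(250))]
```

The ring was knocked to about 0.5 rad on the transfer, and the spool flange is now resting on it. I'll work out the spool's pitch, then set it back on the counter and reopen the ring.

```bash
python3 - <<'E'
from h import *
f=pickle.load(open("f0.pkl","rb"))["scene"]
Q=np.load("Q.npy");tz=Ro.from_quat(Q).as_matrix()[:,2]
h0=H(W([.0735,-.0011,.0335])-.023*tz); th=np.linspace(0,2*np.pi,60)
print(h0)
cr=lambda P:np.round((proj(f,P)+.5-[265,150])*4)
for dp in np.arange(-.2,1.3,.1):
    Ry=Ro.from_euler('y',dp).as_matrix()
    E=lambda q,r:cr(np.array([W(h0+Ry@[q,r*np.cos(t),r*np.sin(t)]) for t in th]))
    a,b=E(-.06,.03),E(.06,.03)
    print("%.1f"%dp,"bore",E(-.06,0)[0],"low x",a[:,0].min(),a[:,0].max(),"y",a[:,1].min(),a[:,1].max(),"up x",b[:,0].min(),b[:,0].max(),"y",b[:,1].min(),b[:,1].max())
E
```

```text
[ 0.06893061 -0.0011      0.05604153]
-0.2 bore [247. 303.] low x 196.0 297.0 y 278.0 326.0 up x 262.0 360.0 y 92.0 144.0
-0.1 bore [244. 298.] low x 194.0 294.0 y 269.0 326.0 up x 265.0 362.0 y 93.0 153.0
0.0 bore [241. 292.] low x 192.0 291.0 y 259.0 324.0 up x 267.0 364.0 y 96.0 163.0
0.1 bore [239. 285.] low x 190.0 289.0 y 248.0 322.0 up x 270.0 365.0 y 99.0 173.0
0.2 bore [238. 278.] low x 189.0 287.0 y 237.0 318.0 up x 271.0 366.0 y 104.0 184.0
0.3 bore [236. 270.] low x 188.0 286.0 y 225.0 313.0 up x 273.0 367.0 y 109.0 195.0
0.4 bore [236. 261.] low x 187.0 285.0 y 213.0 307.0 up x 274.0 367.0 y 116.0 206.0
0.5 bore [235. 251.] low x 186.0 285.0 y 201.0 300.0 up x 274.0 367.0 y 123.0 217.0
0.6 bore [235. 241.] low x 186.0 285.0 y 189.0 292.0 up x 274.0 367.0 y 131.0 228.0
0.7 bore [236. 231.] low x 187.0 286.0 y 177.0 284.0 up x 273.0 366.0 y 139.0 239.0
0.8 bore [237. 220.] low x 187.0 287.0 y 166.0 274.0 up x 272.0 365.0 y 149.0 249.0
0.9 bore [238. 209.] low x 189.0 289.0 y 155.0 264.0 up x 270.0 364.0 y 159.0 259.0
1.0 bore [240. 199.] low x 190.0 291.0 y 144.0 253.0 up x 268.0 363.0 y 169.0 269.0
1.1 bore [242. 188.] low x 192.0 294.0 y 135.0 242.0 up x 266.0 361.0 y 179.0 278.0
1.2 bore [245. 178.] low x 194.0 297.0 y 126.0 230.0 up x 263.0 359.0 y 190.0 287.0
```

```bash
python3 - <<'E'
from h import *
from bench import env, kinematics, monitor,eyes
A=.023; Q=np.load("Q.npy")
yw=.25; dy=yw-p[3]
ax=RH[:,1]
Q2=(Ro.from_euler('z',dy)*Ro.from_rotvec(-.1*ax)*Ro.from_quat(Q))
tz=Q2.as_matrix()[:,2]; Q2=Q2.as_quat(); c=np.array([.47,.32,.03])+A*tz
for z in(.2,.0): print(np.round(kinematics.ik(c+[0,0,z],Q2),2))
s=monitor.sense(); P=np.array(s["position"]); print(P)
env.movel(P+[-.02,0,.14],.2); st(monitor,"lift")
env.reach(c+[0,0,.2],Q2); st(monitor)
env.movel(c+[0,0,.02],.2); print(env.movel(c+[0,0,-.006],.03,guard=6)); s=st(monitor,"set"); print(s["position"]-A*tz)
env.release(); env.movel(np.array(s["position"])-.1*tz,.2)
env.reach([.40,.2,.30],QP)
f=eyes.grab_frame("scene");g=eyes.grab_frame("top"); pickle.dump({"scene":f,"top":g},open("f2.pkl","wb"))
st(monitor)
E
```

```text
[ 0.45  0.18  1.95 -0.66  0.24 -0.79]
[0.45 0.61 2.06 3.56 0.38 1.32]
[0.59814464 0.027528   0.20637023]
lift t7.62 head [124.8   0.7 163.2] Fh [-1.7  0.6 -2.7] gap 0.380 gf 65
 t8.88 head [  0.4 302.5  85. ] Fh [-1.7  0.  -2.6] gap 0.386 gf 65Traceback (most recent call last):
  File "<stdin>", line 12, in <module>
bench.MotionError: the arm cannot follow that straight line within its joint ranges
```

```bash
cat > set.py <<'E'
from h import *
from bench import env, kinematics, monitor,eyes
A=.023; yw=.25
Q2=(Ro.from_euler('z',yw-p[3])*Ro.from_quat(QP))
tz=Q2.as_matrix()[:,2]; Q2=Q2.as_quat(); c=np.array([.47,.315,.03])+A*tz
for z in(.2,.02,0): print(np.round(kinematics.ik(c+[0,0,z],Q2),2))
env.reach(c+[0,0,.15],Q2); st(monitor)
env.close_gripper(20)
env.movel(c+[0,0,.03],.2); print(env.movel(c+[0,0,.001],.04,guard=18)); s=st(monitor,"set"); print(s["position"]-A*tz)
env.release(); env.movel(np.array(s["position"])-.1*tz,.2)
env.reach([.40,.2,.30],QP)
f=eyes.grab_frame("scene");g=eyes.grab_frame("top"); pickle.dump({"scene":f,"top":g},open("f2.pkl","wb"))
a=cv2.resize(f["frame"][195:315,180:390,::-1],None,fx=3.7,fy=3.7,interpolation=cv2.INTER_CUBIC)[:310]
b=cv2.resize(g["frame"][225:305,180:390,::-1],None,fx=3.7,fy=3.7,interpolation=cv2.INTER_CUBIC)
cv2.imwrite("pics/after.png",np.vstack([a,b])); print(a.shape,b.shape)
st(monitor)
E
python3 set.py
```

```text
[ 0.42  0.22  1.77 -0.14  0.64 -1.31]
[ 0.42  0.52  1.93 -0.45  0.19 -0.98]
[ 0.42  0.56  1.93 -0.58  0.15 -0.85]
 t9.42 head [-31.2 296.3  41. ] Fh [-1.4 -0.4 -3.1] gap 0.381 gf 64
True
set t10.93 head [-101.8  297.3  -81.1] Fh [ 2.4  0.7 -0.4] gap 0.382 gf 64
[0.47053794 0.31522166 0.0393326 ]
(310, 777, 3) (296, 777, 3)
 t13.14 head [-40.6 185.9 205.4] Fh [0.1 0.1 0.3] gap 0.997 gf 0
```

```bash
python3 -c "
import cv2;im=cv2.imread('pics/after.png');cv2.imwrite('pics/after2.png',im[:598])"
```

```text
(no output)
```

View pics/after2.png

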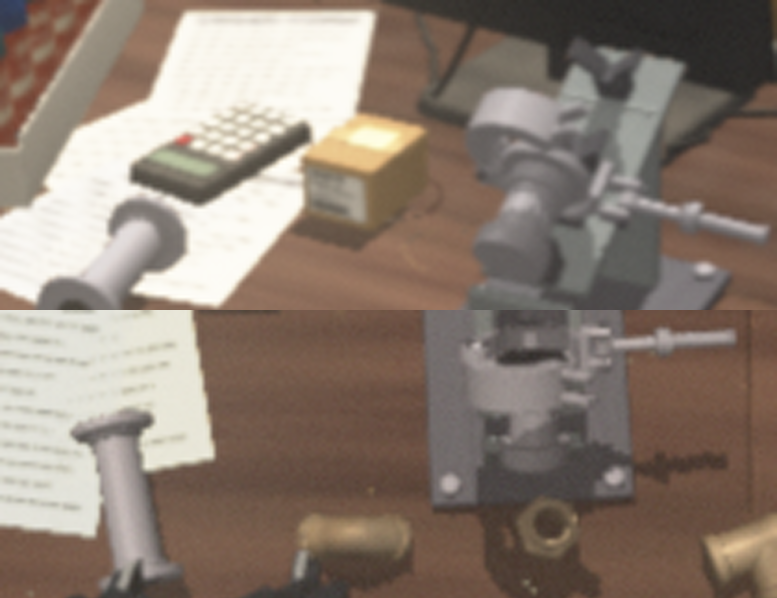

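The picture shows the spool standing level on its flanges, with the far flange centre in the top part at (112,425) and the near one at about (140,578). The lug prongs are at (577,372) and (577,398) in the top part and (572,113) and (572,145) in the scene. The bystanders haven't moved.

```bash
python3 - <<'E'
from h import *
from bench import env, kinematics, monitor
d=pickle.load(open("f2.pkl","rb")); T,S=d["top"],d["scene"]
t=lambda c:np.array(c)/3.7-.36+[180,225-310/3.7]; s_=lambda c:np.array(c)/3.7-.36+[180,195]
a,b=plane(T,t((112,423)),.03),plane(T,t((141,578)),.03)
print("spool",a,b,np.linalg.norm(a-b),np.arctan2(*(a-b)[1::-1]))
a2=plane(S,s_((148,231)),.03); print("scene far",a2)
r=least_squares(lambda q:np.r_[proj(T,W(lug(q[0])))[0]-t((577,385)),proj(S,W(lug(q[0])))[0]-s_((572,129))],[.5]); print("phi",r.x,r.fun, W(lug(r.x[0])),lug(r.x[0]))
for ph in (r.x[0],1.0,1.4):
  for q in(QB,QB2):
    k=kinematics.ik(W(lug(ph)+[0,0,-.02]),q); print(ph,None if k is None else np.round(k,2))
E
```

```text
spool [0.5187622  0.32674008 0.03      ] [0.40760656 0.29882972 0.03      ] 0.11460613311247754 0.24600679383556484
scene far [0.51900637 0.32739094 0.03      ]
phi [0.59330282] [ 2.21054846  0.66928874  0.67937918 -2.73864111] [ 0.52324859 -0.00737726  0.1932856 ] [ 0.         -0.03034424  0.06084661]
0.5933028205533191 [-0.33  0.16  1.95  0.37  0.57 -0.67]
0.5933028205533191 [-0.33  0.16  1.95  0.37  0.57  2.47]
1.0 [-0.27  0.09  1.96  0.3   0.61 -0.55]
1.0 [-0.27  0.09  1.96  0.3   0.61  2.59]
1.4 [-0.18  0.07  1.96  0.22  0.61 -0.4 ]
1.4 [-0.18  0.07  1.96  0.22  0.61  2.74]
```

```bash
cat > open.py <<'E'
from h import *
from bench import env, kinematics, monitor, eyes
def rp(phi,y,z,x=0):  # shut head coords -> at phi
    v=np.array([y-.042,z]); c,s=np.cos(phi),np.sin(phi)
    return np.array([x,.042+c*v[0]+s*v[1],-s*v[0]+c*v[1]])
M=lambda ph: rp(ph,-.055,.004)+[0,0,-.012]
f0=.57
env.reach(W(M(f0)+[0,0,.09]),QB)
print(env.movel(W(M(f0)),.12,guard=12)); st(monitor,"dn")
env.close_gripper(20); s=st(monitor,"grip")
if .15<s["finger_gap"]<.5:
    for ph in np.arange(.67,1.36,.1):
        if env.movel(W(M(ph)),.08,guard=30): print("guard",ph); break
    st(monitor,"swung")
    env.release()
    q=H(monitor.sense()["position"]); env.movel(W(q+[0,0,.06]),.15)
    st(monitor,"up"); env.close_gripper(20)
    env.movel(W([0,-.035,.15]),.2); env.movel(W([0,-.035,.068]),.15,guard=15)
    print(env.movel(W([0,.057,.068]),.1,guard=25)); st(monitor,"pushed")
    env.movel(W([0,0,.068]),.15); env.movel(W([0,0,.22]),.25)
    env.reach([.42,.2,.35],QP)
g=eyes.grab_frame("top");f=eyes.grab_frame("scene"); pickle.dump({"scene":f,"top":g},open("f3.pkl","wb"))
E
python3 open.py
```

```text
False
dn t14.98 head [  0.4 -37.3  44.2] Fh [ 0.4 -0.1 -0.3] gap 0.997 gf 0
grip t15.58 head [ -2.  -37.8  43.4] Fh [-11.2  -7.5   8.4] gap 0.252 gf 23
swung t17.51 head [-1.7 17.7 81.1] Fh [-12.6   1.7  -5.7] gap 0.249 gf 23
up t18.70 head [-1.000e-01  1.700e+01  1.415e+02] Fh [-0.7 -0.3  0.2] gap 1.000 gf 0
False
pushed t21.65 head [ 0.1 56.8 68.2] Fh [ 0.8 -0.9 -0.3] gap 0.000 gf 0
```

```bash
python3 - <<'E'
from h import *
a=pickle.load(open("f0.pkl","rb"));b=pickle.load(open("f3.pkl","rb"))
for n in("scene","top"):
    u=proj(a[n],W(lug(1.923)))[0]; i,j=np.int32(u)
    t=a[n]["frame"][j-10:j+14,i-10:i+14]; sx,sy=i-50,j-45
    r=cv2.matchTemplate(b[n]["frame"][sy:sy+110,sx:sx+120],t,cv2.TM_CCOEFF_NORMED); _,v,_,m=cv2.minMaxLoc(r)
    print(n,u,v,"shift",m[0]+sx+10-i,m[1]+sy+10-j)
    print([ (q,*np.round(proj(a[n],W(lug(q)))[0]-u,1)) for q in(1.3,1.5,1.7,1.8,2.,2.2)])
E
```

```text
scene [286.53781744 211.49073217] 0.9959989786148071 shift 0 0
[(1.3, np.float64(21.9), np.float64(2.1)), (1.5, np.float64(14.2), np.float64(0.3)), (1.7, np.float64(7.0), np.float64(-0.4)), (1.8, np.float64(3.7), np.float64(-0.4)), (2.0, np.float64(-2.1), np.float64(0.4)), (2.2, np.float64(-6.6), np.float64(2.2))]
top [288.97348402 251.60564589] 0.9733274579048157 shift 1 0
[(1.3, np.float64(25.1), np.float64(0.0)), (1.5, np.float64(16.8), np.float64(0.6)), (1.7, np.float64(8.6), np.float64(0.7)), (1.8, np.float64(4.7), np.float64(0.4)), (2.0, np.float64(-2.8), np.float64(-0.4)), (2.2, np.float64(-9.2), np.float64(-1.7))]
```

```bash
cat > pick.py <<'E'
from h import *
from bench import env, kinematics, monitor,eyes
A=.023; c=np.array([.462,.3126,0]); yw=.246
ax=np.array([np.cos(yw),np.sin(yw),0]); QS=Ro.from_matrix(np.c_[-ax,np.cross([0,0,-1],-ax),[0,0,-1]]).as_quat()
env.reach(c+[0,0,.13],QS); env.movel(c+[0,0,.007],.15,guard=15)
env.close_gripper(70); st(monitor,"closed")
env.movel(c+[0,0,.33],.3); st(monitor,"up")
env.reach(W([.065,0,.2-A]),QP); env.movel(W([.065,0,.09-A]),.2); env.hold(.1)
s=st(monitor,"hover")
f=eyes.grab_frame("scene"); pickle.dump(f,open("f4.pkl","wb"))
h0=H(s["position"])+[0,0,A]
for dp in(-.1,0,.1,.2,.3):
    u=proj(f,W(h0+Ro.from_euler('y',dp).as_matrix()@[-.06,0,0]))[0]; print(dp,u)
g=cv2.cvtColor(f["frame"],cv2.COLOR_RGB2GRAY)
u=np.int32(proj(f,W(h0+[-.06,0,0]))[0]); y0,x0=u[1]-16,u[0]-12
sub=g[y0:y0+26,x0:x0+24]; print(y0,x0); print(sub[::1,::1])
E
python3 pick.py
```

```text
closed t25.67 head [-105.3  293.4  -47.6] Fh [ 4.  -0.8 14.8] gap 0.002 gf 7
up t26.77 head [ 35.  293.1 196.7] Fh [0.  0.6 0. ] gap 0.001 gf 0
hover t28.70 head [66.   0.1 68.2] Fh [-1.4  0.3 -0.1] gap 0.002 gf 0
-0.1 [321.10101062 215.61350041]
0 [320.46068192 214.10116237]
0.1 [319.91528559 212.36294319]
0.2 [319.47169925 210.41510927]
0.3 [319.13575211 208.27670634]
198 308
[[ 53  49  52  51  54  51  52  53  51  51  51  51  48  46  49  49  48  49
   58  79  88  80  81  96]
 [ 54  52  52  53  52  52  51  52  50  51  51  50  49  47  47  48  49  47
   54  75  90  83  81  93]
 [ 53  51  52  52  51  51  52  53  50  50  50  51  50  50  48  49  50  47
   49  63  82  86  78  87]
 [ 55  56  56  54  54  52  52  52  52  49  49  49  51  49  49  49  47  49
   47  56  71  81  72  79]
 [ 63  71  70  65  59  56  54  53  53  53  52  50  50  49  47  50  47  49
   46  48  57  59  55  65]
 [ 78  92  94  90  82  72  67  63  60  53  52  51  51  49  48  50  51  47
   47  48  48  48  47  52]
 [ 90  99 101 100  98  95  94  89  80  72  67  63  59  55  53  48  50  50
   47  47  48  48  47  47]
 [ 95 100 10
[... 1207 characters left out ...]
10 110 107 107 108 110 109 112 112 111 113 112 112 112 114 114 111
  112 111 110 108 103 106]
 [112 111 112 110 110 110 109 109 110 111 111 110 111 110 110 110 110 110
  111 113 115 115 117 127]
 [112 113 110 110 107 107 107 109 109 109 107 108 108 109 107 108 110 110
  111 112 114 115 121 137]
 [112 111 113 109 108 107 106 105 104 105 105 106 107 107 108 108 110 111
  112 112 114 115 125 140]
 [112 113 113 110 110 107 107 104 108 106 107 107 106 107 108 108 110 111
  112 113 114 118 135 151]
 [113 113 112 111 110 111 109 108 109 109 108 108 109 108 107 109 109 110
  110 112 113 121 141 161]
 [115 114 114 112 112 112 112 112 111 112 111 112 112 111 111 110 110 108
  111 111 117 132 152 166]]
```

The grasp missed: the fingers stopped 46 mm up on the spool. I'll move clear and find the spool by colour segmentation.

```bash
cat > find.py <<'E'
from h import *
from bench import env, kinematics, monitor,eyes
env.movel(W([.065,0,.2]),.3); env.release(); env.reach([.40,.02,.40],QP)
g=eyes.grab_frame("top");f=eyes.grab_frame("scene"); D={"scene":f,"top":g}; pickle.dump(D,open("f5.pkl","wb")); st(monitor)
E
python3 find.py; cat > seg.py <<'E'
from h import *
for fn in("f0","f2","f3","f5"):
    f=pickle.load(open(fn+".pkl","rb"))["top"]; x,y=150,230
    im=f["frame"][y:y+100,x:x+140]; hsv=cv2.cvtColor(im,cv2.COLOR_RGB2HSV)
    m=np.uint8((hsv[...,1]<45)&(hsv[...,2]>70)&(hsv[...,2]<185)); m=cv2.morphologyEx(m,cv2.MORPH_OPEN,np.ones((3,3),np.uint8))
    n,l,s,c=cv2.connectedComponentsWithStats(m)
    for i in range(1,n):
        if s[i,4]>150: 
            mu=cv2.moments(np.uint8(l==i),True); a=.5*np.arctan2(2*mu["mu11"],mu["mu20"]-mu["mu02"])
            P=plane(f,c[i]+[x,y],.03); print(fn,s[i]+[x,y,0,0,0],c[i]+[x,y],"ang %.2f"%a,np.round(P,4))
f=pickle.load(open("f5.pkl","rb"))["top"]
m=None
E
python3 seg.py
```

```text
t30.77 head [ -1.3   6.  299.5] Fh [-0.   1.  -0.1] gap 1.002 gf 0
f0 [191 251  31  49 564] [206.7570922  274.31914894] ang 1.35 [0.4671 0.3317 0.03  ]
f2 [200 252  29  49 560] [214.27678571 275.47857143] ang 1.38 [0.4645 0.3116 0.03  ]
f3 [200 252  22  37 398] [212.76884422 268.13567839] ang 1.41 [0.484  0.3168 0.03  ]
f5 [199 252  30  49 596] [213.99328859 275.86912752] ang 1.39 [0.4634 0.3123 0.03  ]
```

```bash
python3 - <<'E'
from h import *
from bench import env, kinematics, monitor,eyes
A=.023; c=np.array([.461,.3118,0]); yw=.24
ax=np.array([np.cos(yw),np.sin(yw),0]); QS=Ro.from_matrix(np.c_[-ax,np.cross([0,0,-1],-ax),[0,0,-1]]).as_quat()
env.reach(c+[0,0,.13],QS); env.movel(c+[0,0,.06],.15); env.hold(.1); s=st(monitor,"pre"); print(s["position"])
g=env.movel(c+[0,0,.007],.08,guard=15); s=st(monitor,"low"); print(g,s["position"])
if g: raise SystemExit
env.close_gripper(70); s=st(monitor,"closed")
if not .3<s["finger_gap"]<.45: raise SystemExit
env.movel(c+[0,0,.33],.3); st(monitor,"up")
env.reach(W([.065,0,.2-A]),QP); env.movel(W([.065,0,.09-A]),.2); env.hold(.1)
s=st(monitor,"hover")
f=eyes.grab_frame("scene"); pickle.dump(f,open("f4.pkl","wb"))
h0=H(s["position"])+[0,0,A]
U=[(dp,*np.round(proj(f,W(h0+Ro.from_euler('y',dp).as_matrix()@[-.06,0,0]))[0],1)) for dp in(-.1,0,.1,.2,.3)]; print(U)
g=cv2.cvtColor(f["frame"],cv2.COLOR_RGB2GRAY)
y0,x0=195,307; 
for r in g[y0:y0+28:2,x0:x0+28:2]: print(*r)
E
```

```text
pre t32.98 head [-98.4 292.7 -34.6] Fh [-0.4  0.7 -0.7] gap 1.002 gf 0
[0.46180944 0.31196092 0.0614179 ]
low t33.79 head [-125.9  292.7  -81.2] Fh [-0.1  0.4 -0.1] gap 1.001 gf 0
False [0.46128144 0.31192295 0.00734967]
closed t34.33 head [-125.9  292.7  -81.1] Fh [ 1.7 -0.9  4.1] gap 0.381 gf 69
up t35.55 head [ 34.  292.4 197.1] Fh [-2.6  0.2 -2.7] gap 0.379 gf 70
hover t37.48 head [66.   0.1 68.3] Fh [-1.7 -0.1 -1.9] gap 0.374 gf 70
[(-0.1, np.float64(321.1), np.float64(215.6)), (0, np.float64(320.5), np.float64(214.1)), (0.1, np.float64(319.9), np.float64(212.3)), (0.2, np.float64(319.5), np.float64(210.4)), (0.3, np.float64(319.1), np.float64(208.2))]
49 50 51 51 50 49 62 117 170 188 183 171 157 136
53 51 53 51 50 47 59 142 180 187 179 165 148 130
51 51 50 51 49 49 87 167 187 185 172 158 142 119
56 54 52 52 53 53 127 179 189 180 166 152 133 106
63 89 87 77 77 98 148 176 182 171 161 142 122 95
77 100 113 121 125 126 127 128 136 144 148 136 112 92
94 104 106 98 95 97 98 105 113 115 116 119 104 81
100 100 97 95 95 94 93 93 95 96 105 105 98 79
109 107 96 96 91 67 61 69 82 92 94 97 97 87
105 106 97 95 83 53 46 46 52 73 92 94 95 99
104 104 99 96 91 69 50 47 47 46 78 91 94 95
109 109 106 104 96 94 81 62 54 54 78 91 91 95
110 109 107 104 104 96 94 93 87 88 91 94 94 109
111 109 108 104 103 102 103 100 96 94 95 96 117 135
```

The spool is held straight this time, with the bore at (321,214.5) matching zero pitch. Lowering and sliding home.

```bash
python3 - <<'E'
from h import *
from bench import env, kinematics, monitor,eyes
A=.023
print(env.movel(W([.065,0,.02-A]),.1,guard=25)); st(monitor,"z20")
g=env.movel(W([.065,0,-.004-A]),.03,guard=10); s=st(monitor,"down"); print(g)
h=H(s["position"])
if h[2]<-.015:
    h=h+[0,0,.0005]
    g=env.movel(W(h+[-.016,0,0]),.025,guard=22); s=st(monitor,"slid"); print(g)
E
```

```text
False
z20 t38.38 head [65.4 -0.  -2.6] Fh [-1.5 -0.5 -2.8] gap 0.383 gf 70
down t39.01 head [ 64.9   0.3 -21.9] Fh [1.1 1.5 6.2] gap 0.380 gf 70
True
slid t39.43 head [ 58.3  -0.1 -21.2] Fh [ 3.1  1.7 -1.3] gap 0.379 gf 72
True
```

```bash
python3 - <<'E'
from h import *
from bench import env, kinematics, monitor,eyes
env.release(); h=H(monitor.sense()["position"]); st(monitor,"rel")
env.movel(W([h[0],h[1],.07]),.2); env.close_gripper(20)
env.movel(W([.15,0,.07]),.25); env.movel(W([.15,0,.014]),.2,guard=20); st(monitor,"beh")
g=env.movel(W([.115,0,.014]),.04,guard=20); s=st(monitor,"push"); print(g)
env.movel(W(H(s["position"])+[.02,0,0]),.15); env.movel(W([.14,0,.07]),.25)
D={"scene":eyes.grab_frame("scene"),"top":eyes.grab_frame("top")}; pickle.dump(D,open("f6.pkl","wb")); st(monitor)
E
```

```text
rel t40.00 head [ 58.2   0.1 -21.2] Fh [-0.4 -0.8 -0. ] gap 1.000 gf 0
beh t42.33 head [1.495e+02 1.000e-01 1.430e+01] Fh [-0.5 -0.5  0.3] gap -0.002 gf 0
push t42.95 head [129.1  -0.5  15.5] Fh [ 2.7 -0.4  1.7] gap 0.001 gf 1
True
 t43.71 head [139.   0.  69.] Fh [-0.2 -0.8 -0.2] gap -0.001 gf 0
```

The push on the far end stopped at head x 118, so the flange is home, given the −2 mm head offset already seen at the lug. Closing the ring now.

```bash
python3 - <<'E'
from h import *
from bench import env, kinematics, monitor,eyes
def rp(phi,y,z,x=-.002):
    v=np.array([y-.042,z]); c,s=np.cos(phi),np.sin(phi)
    return np.array([x,.042+c*v[0]+s*v[1],-s*v[0]+c*v[1]])
env.movel(W([.06,.05,.15]),.3); env.movel(W([-.002,.135,.14]),.3); env.movel(W([-.002,.135,.072]),.25,guard=20)
st(monitor,"left")
g=env.movel(W([-.002,.010,.072]),.12,guard=25); st(monitor,"pushed"); print(g)
env.movel(W([-.002,.012,.105]),.25); env.movel(W([-.002,-.02,.105]),.25)
for ph in (.8,.6,.4,.2,.08):
    if env.movel(W(rp(ph,-.054,.010)),.1,guard=25): print("guard",ph); break
st(monitor,"arc")
g=env.movel(W(rp(-.06,-.054,.010)),.04,guard=30); s=st(monitor,"shut"); print(g)
E
```

```text
left t45.19 head [ -1.4 134.1  71.9] Fh [-1.   0.2  0.1] gap 0.000 gf 0
pushed t45.83 head [-1.  67.1 74.9] Fh [-5.8  3.3 22.1] gap 0.001 gf 10
True
arc t48.25 head [ -2.1 -52.7  17.8] Fh [-0.   0.4 -0.1] gap -0.001 gf 0
shut t48.74 head [ -2.1 -54.4   4.1] Fh [-0.1  0.3  0.8] gap -0.000 gf 0
False
```

```bash
python3 - <<'E'
from h import *
from bench import env, kinematics, monitor,eyes
def rp(phi,y,z,x=-.002):
    v=np.array([y-.042,z]); c,s=np.cos(phi),np.sin(phi)
    return np.array([x,.042+c*v[0]+s*v[1],-s*v[0]+c*v[1]])
env.movel(W([-.002,-.03,.125]),.4); env.movel(W([-.002,.125,.125]),.45); env.movel(W([-.002,.125,.082]),.25,guard=25)
g=env.movel(W([-.002,.012,.082]),.16,guard=25); s=st(monitor,"pushed"); print(g)
if g: raise SystemExit
env.movel(W([-.002,-.002,.098]),.25); 
for ph in (.8,.4,.1):
    if env.movel(W(rp(ph,-.054,.012)),.15,guard=30): print("guard",ph); break
st(monitor,"arc")
g=env.movel(W(rp(-.06,-.054,.010)),.06,guard=30); s=st(monitor,"shut"); print(g)
E
```

```text
pushed t51.07 head [-1.7 12.3 82.6] Fh [0.1 1.1 0.9] gap -0.002 gf 0
False
guard 0.8
arc t51.52 head [ -0.3 -14.   82.9] Fh [-0.  -0.3  0.6] gap -0.000 gf 1
shut t52.81 head [ -2.  -51.   10.1] Fh [-4.   2.3 23. ] gap -0.004 gf 11
True
```

Stopped firmly at lug-top height (z 10), so the ring is shut. Next is the bolt.

```bash
python3 - <<'E'
from h import *
from bench import env, kinematics, monitor,eyes
B=lambda t: bolt(t,.070,-.001)+[0,0,-.012]
env.movel(W([-.002,-.06,.05]),.3)
env.reach(W(B(1.61)+[0,0,.06]),QB); env.release()
g=env.movel(W(B(1.61)),.15,guard=25); st(monitor,"at"); print(g)
env.close_gripper(30); s=st(monitor,"grip")
if s["finger_gap"]<.05: raise SystemExit
for t in (1.3,1.0,.7,.4):
    if env.movel(W(B(t)),.14,guard=35): print("guard",t); break
st(monitor,"swung")
env.release()
E
```

```text
at t55.71 head [  -0.9 -119.9  -36.5] Fh [ 1.   0.2 -0. ] gap 0.998 gf 0
False
grip t56.39 head [  -2.3 -119.9  -37.1] Fh [-5.4 -3.2  1.8] gap 0.097 gf 30
swung t57.60 head [ -2.1 -76.5  30.3] Fh [-9.4 -2.   1.3] gap 0.095 gf 30
```

```bash
python3 - <<'E'
from h import *
from bench import env, kinematics, monitor,eyes
st(monitor)
env.movel(W([-.002,-.12,.034]),.2); env.close_gripper(30)
g=env.movel(W([-.002,-.055,.034]),.08,guard=22); s=st(monitor,"push"); print(g)
env.hold(.1)
env.movel(W(H(s["position"])+[0,-.03,.01]),.2)
D={"scene":eyes.grab_frame("scene"),"top":eyes.grab_frame("top")}; pickle.dump(D,open("f7.pkl","wb")); st(monitor,"off")
E
```

```text
t58.33 head [ -1.  -77.3  30.5] Fh [ 0.3 -0.3  0.8] gap 0.999 gf 0
push t60.14 head [ -1.5 -65.3  34.3] Fh [ -3.5 -14.6   2.2] gap -0.000 gf 7
True
off t60.66 head [ -1.8 -94.4  44.1] Fh [-0.2  0.1  0. ] gap -0.001 gf 0
```

The bolt reached its upright stop: finger face at y −54.3, handle side at y −55. The arm is clear, so I'm handing in.

```bash
python3 -c "
from bench import job
print(job.hand_in())"
```

```text
the job is handed in; nothing more can be done
None
```

I handed the job in at about 61 s of the 72 s allowed: spool seated, clamp ring shut and latch bolt upright, all judged by contact positions and forces with no final picture check. On the first try the ring was knocked partly shut, so I put the spool back on the counter, reopened the ring and started again.

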